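# Unlock the carrying tray and hold it up level

### The job

Turn the black wing grip beside the small aluminium tray clockwise until it clicks past its detent, and on to its stop so that the clamp tongue is well off the tray. Then take the tray by its wooden bridge handle, lift it straight up, level all the way with the brass bar lying in it, and finish while still holding it level and still above its dock, its underside about 15 cm over the bench, ready to be taken. Leave the tools and tins round about where they are.

Things in the scene. Friction and masses are not known exactly. Their poses are not given: they have to be found in the camera images.
- dock: dark steel plate fixed to the bench, 10 mm thick, spanning x -75..75 mm and y -61..135 mm in its own frame; origin on the bench under the centre of the docked tray. Eight pins 8 mm high stand 2 mm outside the tray's edges. The lock's upright axis is at x = 0, y = 82 mm; behind it a post 18 x 14 mm, 48 mm over the bench, at x = 0, y = 123 mm holds the detent plunger
- lock_grip (a point): point on the lock's upright axis, 78 mm over the bench, 8 mm under the top of the black wing grip. The wing is 46 mm long (frame y), 12 mm thick (frame x), 56 to 86 mm over the bench, above a disc 36 mm across (52 to 56 mm). The frame turns with it. The tongue, 15 mm wide, reaches 45 mm from the axis along frame -y, 28 to 34 mm over the bench, 8 mm over the tray's rim while locked
- lock (a joint): turn of the lock in rad, grows clockwise seen from above; 0 = locked (tongue over the tray), 1.3 = stop at the open end. It turns freely but for a spring detent: this resists with up to about 0.15 N m from 0.33, is crossed at 0.65 (the click) and pushes on until about 0.95, from where it turns freely to the stop and stays where it is left; the tongue is clear of the tray from about 0.9
- tray: open aluminium tray, 120 mm (its x) x 90 mm (its y), walls 16 mm high and 3 mm thick, 0.28 kg; origin at the centre of its underside, 10 mm over the bench when docked (it just rests on the plate); its axes are those of the dock at the start
- tray_handle (a point): centre of the tray's wooden handle bar, 66 mm over the tray's underside (76 mm over the bench when docked). The bar runs 111 mm along the tray's x axis between two end posts, 12 mm wide (tray y) and 14 mm high; the gap under it down to the tray's floor is 55 mm
- brass_bar: brass bar 66 x 21 x 20 mm (66 mm along its y, 21 along its x), about 0.2 kg, loose on the tray's floor; origin at the centre of its underside
- powder_tin: round flat grey tin, 58 mm across, 18 mm high, standing by the dock; origin at the centre of its underside
- bench_block: steel block 58 x 60 x 28 mm on the bench; origin at the centre of its underside
- trough_scoop: open brass trough scoop 58 x 100 x 18 mm on the bench; origin at the centre of its underside
- hose_end (a point): lower end of a grey wrapped hose fixed in the room, hanging as a loop to the left of the work from the ceiling almost down to the bench; do not run the arm into it. Seen from the robot base it fills x 0.40..0.47, y 0.12..0.21 m from the bench up to 0.4 m, and leans inward above: x 0.45..0.50, y 0.08..0.15 at 0.6 m, x 0.50..0.54, y 0.07..0.11 at 0.8 m. It never moves
- graver: graver with a wooden handle lying on the bench, 28 x 172 x 34 mm; origin at the centre of its underside
Things that resemble listed ones, but are neither listed nor needed, are in the scene too. What is shaped like the tray but pink or turquoise is not meant.

How it is judged:
On the way, in this order (a step that is already met when the one before it is completed fails the run):
1. the lock is turned past its detent to the open end, the tray still down in its dock (value of joint lock above 1.1 rad and height (world z) of tray below 0.03 m), for 0.2 s.
2. the tray is lifted clear and level over its dock with the brass bar in it (height (world z) of tray above 0.1 m and angle between tray's own z axis and vertical below 0.1 rad and horizontal distance between tray and dock below 0.08 m and x of brass_bar in the frame of tray between -0.056 and 0.056 m and y of brass_bar in the frame of tray between -0.042 and 0.042 m and z of brass_bar in the frame of tray between -0.002 and 0.016 m), for 0.2 s.
At the end, for the whole second after the job is handed in: The lock stands past 1.1 rad; the tray is held by the fingers, nothing else carries it, its underside 0.10 to 0.25 m over the bench, within 80 mm of straight above the dock, tilted less than 0.10 rad and still (under 0.03 m/s and 0.2 rad/s); the brass bar lies flat on the floor inside it (all of step 2 and height (world z) of tray below 0.25 m and value of joint lock above 1.1 rad and linear speed of tray below 0.03 m/s and angular speed of tray below 0.2 rad/s and contact force between the fingers and tray above 1 N and contact force between tray and dock below 0.1 N); the arm keeps its last pose, push and grip.
It fails at once if the tray is tipped (over 0.25 rad) (angle between tray's own z axis and vertical above 0.25 rad).
It fails at once if the powder tin is pushed away (over 30 mm) (distance of powder_tin from where it was at the start of the episode above 0.03 m).
It fails at once if the bench block is pushed away (over 30 mm) (distance of bench_block from where it was at the start of the episode above 0.03 m).
It fails at once if the trough scoop is pushed away (over 30 mm) (distance of trough_scoop from where it was at the start of the episode above 0.03 m).
It fails at once if the graver is pushed away (over 30 mm) (distance of graver from where it was at the start of the episode above 0.03 m).
It also fails if it takes over 58 s, if anything falls off the work surface, if the arm or the gripper's body presses on something with over 40 N, if the wrist force passes 120 N, or if a joint passes its speed limit or range.

### The arm

A 6-joint arm with a two-finger parallel gripper is mounted at the origin on a cart in front of the work surface, level with it; the furniture and walls round the work are solid. World frame = base frame: x ahead of the robot, y to its left, z up, the work surface at z = 0. Lengths are in m, angles in rad, forces in N, time in s.
With the tool pointing down it reaches from about 0.4 to 0.825 m from the base axis. Payload 7 kg.
Tool frame: the origin (TCP) lies between the finger pads; the fingertips stand 11 mm ahead of it and the grasp point (between the pads) lies 8 mm behind it (arm.tips_ahead is the distance from the TCP to the fingertips, in m); z points along the fingers, x is the direction in which the jaws open and shut, and the axes are right-handed (so a half turn about z gives the same grasp; the last joint's range is limited). The gripper opens to 88 mm and grips with 3 to 60 N. Pads are 19 mm wide; open, the fingers measure 130 mm over their backs; the gripper's body (78 mm by 193 mm) begins 47 mm behind the grasp point.
Start: joints at [-0.875, 0.359, 0.012, 0, -1.224, -0.288], TCP at [0.268, -0.62, 0.206] pointing down, gripper open.
Joint ranges: [-3.07, 3.07], [-1.43, 2.12], [-1.02, 1.25], [-3.03, 1.67], [-3.05, -0], [-3.03, 3.03]. Speed limits (rad/s): [2.39, 2.39, 3.01, 3.14, 3.14, 3.14].

### API

Orientations are given as [roll, pitch, yaw] about the fixed x, y, z axes, in that order (R = Rz(yaw) Ry(pitch) Rx(roll)).
In Python, from station import arm, optics, finder gives the robot as it stands. The module is installed in compiled form; this text tells all that it offers.
- The arm moves only by the tool apply_moves, never from a script. Its argument "increments" is one flat list of numbers, 6 for each row, row after row: the shift along the world's x, y, z in m, then the turn, a rotation vector about the world's x, y, z in rad. In form: [tx, ty, tz, rx, ry, rz, tx, ty, tz, rx, ry, rz, ...]. A call has 1 to 20 rows; each row shifts and turns the pose as measured when the row begins; what a row does not reach is not made up. A row lasts 1/12 s, in which the tool goes at most 41.7 mm and 7.16 degrees, less where a joint would pass 70% of its speed; a pose out of reach is approached as far as the arm can. A call with a gripper value outside its range is refused whole. "hand" is the closure, from 0 (fully open) to 1 (shut), set as the call begins (left out, the last holds). The fingers move at their own pace and stop on an object; "force" is the grip in N (left out, the last holds). Time passes only in rows, so rows that do not move let the fingers close. It gives the time, the measured TCP pose, the force and the opening at its end, in the units of the state.
- arm.get_state(): the state, without advancing time (a new reading comes with each control period).
- optics.grab_frame(name): name is "scene" or "side" or "wrist"; returns the picture (384x512x3 uint8, red, green, blue); there is no depth.
- optics.camera_model(name): a dict with "fx", "fy", "cx", "cy" (pixels), "world_to_cam" (4x4, takes a point from world to camera coordinates); the wrist camera has in their place "T_tool_cam" (4x4, takes a point from camera to tool coordinates, whose origin is the TCP and whose axes are the tool frame's). Camera axes: x right, y up, looking along -z (the intrinsics and any distortion apply to the point x, -y, -z); pixel columns grow to the right and rows downward; lengths in m; the calibration is good to about 2 mm. The wrist camera is an equidistant fisheye: a pixel r from the principal point sees the ray r / f radians off the axis. A picture is of the moment at which its call begins: read the wrist's pose just before it. camera_model takes no time and is no camera call.
- arm.job_done(): hands the job in, once; it reports no verdict.
Trained networks look in the newest picture that a camera, given by its name, has taken for a name from the list of things; names that differ only in an ending like _2 or _b are one class to them, and where a whole thing is asked for, a point or a joint stands for the part that bears it (a point fixed in the world has none). Each returns a list of dicts, best first, with "conf" (0 to 1); they miss things now and then, are a little off and sometimes report something else, mostly with a low value. They report only what shows in the picture. A call takes as long as a camera call. They do not tell look-alikes from the thing itself.
- finder.find_in(camera, name): "box" ([left, top, right, bottom] in pixels, round what is visible of it).
- finder.landmark_of(camera, name): "point" ([column, row] in pixels: a listed point, or the origin of a listed thing).
The state is a dict: "t": time; "q": joint angles; "qd": joint speeds; "joint_efforts": joint torques, N m; "eef_pos": TCP position; "ee_rot": TCP orientation; "force": force on the tool from outside, world axes, zero at the start; "moment": the same for the moment, N m; "width": finger opening in m.
Only numpy, scipy, OpenCV 4.12 (cv2) and the standard library are available. Lean on these libraries where they do the work, as an engineer would, in place of code of your own. Each camera call takes 0.05 s, during which the arm holds its last target. There are 200 camera calls.

## Working session

There is one attempt and no reset: what is moved stays moved. The work goes in short steps, Python scripts to look and compute and a tool call to move; the robot and the scene stay as the last step left them, time stands still between calls to the robot, and variables do not carry over. Pictures are saved under pics/ and viewed, about 8 in all and at most 12, crops included, and the job is handed in when it is done.

Besides the shell and the picture viewer there is one more tool, called after ">>>" by a JSON object that holds its "method" and its "body", one argument or row to a line. apply_moves: Moves the arm, as the interface text tells. Its arguments: {"type":"object","properties":{"increments":{"type":"array"},"hand":{"type":"number"},"force":{"type":"number"}},"required":["increments"]}

```bash
mkdir -p pics
cat > h.py <<'E'
import numpy as np, cv2
from station import arm, optics, finder
from scipy.spatial.transform import Rotation as R
def ray(cam,px,st=None):
    m=optics.camera_model(cam)
    u=(px[0]-m['cx'])/m['fx']; v=(px[1]-m['cy'])/m['fy']
    if cam=='wrist':
        r=np.hypot(u,v); s=np.sin(r)/r if r>1e-9 else 1
        d=np.array([u*s,-v*s,-np.cos(r)]); T=np.array(m['T_tool_cam'])
        Rt=R.from_euler('xyz',st['ee_rot']).as_matrix()
        return Rt@T[:3,3]+st['eef_pos'], Rt@T[:3,:3]@d
    W=np.linalg.inv(np.array(m['world_to_cam'])); d=W[:3,:3]@np.array([u,-v,-1]); return W[:3,3],d/np.linalg.norm(d)
def tri(rays):
    A=np.zeros((3,3));b=np.zeros(3)
    for o,d in rays:
        P=np.eye(3)-np.outer(d,d)/(d@d);A+=P;b+=P@o
    x=np.linalg.solve(A,b); return x,[np.linalg.norm(np.cross(x-o,d))/np.linalg.norm(d) for o,d in rays]
def atz(r,z): o,d=r; return o+d*(z-o[2])/d[2]
def save(cam,name,img): cv2.imwrite('pics/'+name,img[:,:,::-1])
E
python3 - <<'E'
from h import *
print(arm.get_state()); 
ims=[]
for c in ['scene','side']:
    im=optics.grab_frame(c); ims.append(im)
    m=optics.camera_model(c); print(c,{k:(np.round(v,3).tolist() if hasattr(v,'__len__') else v) for k,v in m.items()})
    for n in ['lock_grip','tray_handle','tray','dock','brass_bar','powder_tin','bench_block','trough_scoop','graver']:
        print(c,n,[(np.round(d['point']).tolist(),round(d['conf'],2)) for d in finder.landmark_of(c,n)[:3]])
    save(c,c+'.png',cv2.resize(im,None,fx=1.5,fy=1.5))
E
```

```text
{'t': 0.0, 'q': array([-8.74869119e-01,  3.59368431e-01,  1.10372141e-02, -3.22384591e-04,
       -1.22410174e+00, -2.88102901e-01]), 'qd': array([ 0.00126914,  0.00067586, -0.00057208,  0.00029101, -0.00170836,
        0.00012389]), 'joint_efforts': array([-1.67032135e-04, -5.82702613e+01,  2.93050861e+01,  6.99724317e+00,
        6.79077086e-03, -1.48189620e-04]), 'eef_pos': array([ 0.26746425, -0.61916844,  0.20533024]), 'ee_rot': array([-3.14141816e+00, -1.65529074e-03,  1.97851070e+00]), 'force': array([ 0.02327144, -0.63427893,  1.33631754]), 'moment': array([-0.02185428, -0.01425573,  0.01655791]), 'width': 0.08783264065288061}
scene {'fx': 381.14623669706737, 'fy': 381.14623669706737, 'cx': 252.69008413489672, 'cy': 193.0267948408195, 'world_to_cam': [[0.622, -0.783, -0.003, -0.371], [0.347, 0.273, 0.897, -0.201], [-0.702, -0.559, 0.441, -0.599], [0.0, 0.0, 0.0, 1.0]]}
scene lock_grip [([282.0, 198.0], 0.78)]
scene tray_handle [([319.0, 206.0], 0.88), ([234.0, 238.0], 0.59), ([268.0, 166.0], 0.58)]
scene tray [([268.0, 186.0], 0.75), ([316.0, 233.0], 0.7), ([235.0, 268.0], 0.
[... 198 characters left out ...]
 0.6)]
side {'fx': 355.14823058545625, 'fy': 355.14823058545625, 'cx': 264.7260876285264, 'cy': 188.90781831806817, 'world_to_cam': [[-0.997, 0.071, 0.016, 0.473], [-0.017, -0.439, 0.898, -0.109], [0.071, 0.896, 0.439, -0.925], [0.0, 0.0, 0.0, 1.0]]}
side lock_grip [([252.0, 179.0], 0.66)]
side tray_handle [([191.0, 212.0], 0.82), ([316.0, 183.0], 0.76), ([253.0, 170.0], 0.55)]
side tray [([318.0, 203.0], 0.73), ([255.0, 188.0], 0.66)]
side dock [([253.0, 194.0], 0.63)]
side brass_bar [([256.0, 185.0], 0.38)]
side powder_tin [([220.0, 188.0], 0.52)]
side bench_block [([214.0, 203.0], 0.96)]
side trough_scoop [([243.0, 178.0], 0.49)]
side graver [([255.0, 216.0], 0.68), ([257.0, 186.0], 0.5)]
```

View pics/scene.png

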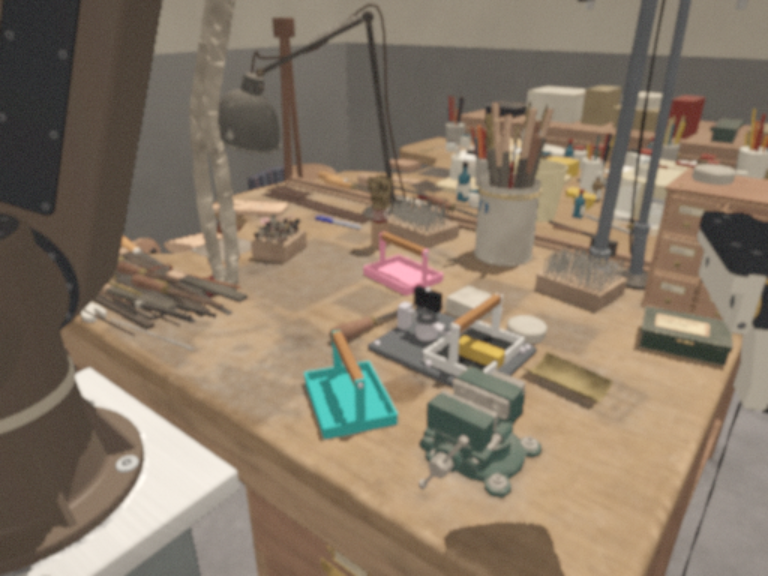

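View pics/side.png

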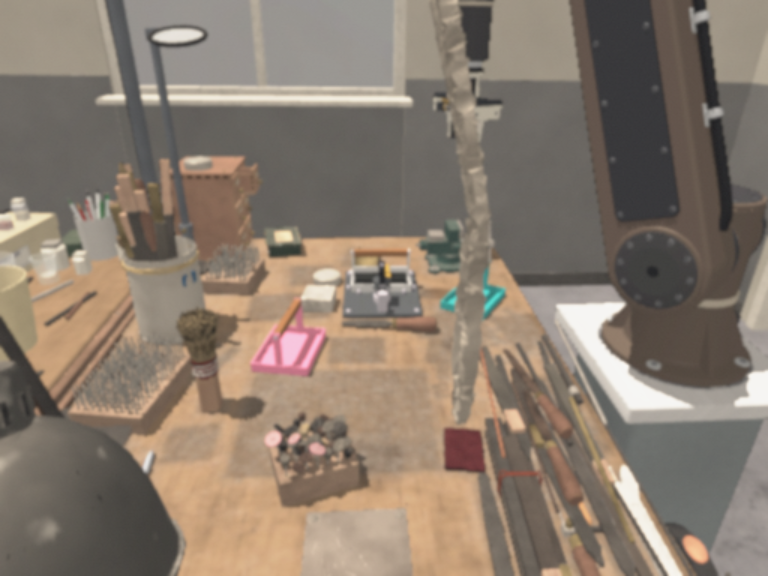

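The scene view shows the dock at about (455,345), the wing grip at (428,297), the wooden handle at (478,312), and pink and turquoise look-alikes. In the side view the docked tray is at (382,290), with the block, tin and graver around it.

Run:
```python
from h import *
S=lambda p:ray('scene',p); D=lambda p:ray('side',p)
print('grip',tri([S((282,198)),D((252,179))])); print('handle',tri([S((319,206)),D((253,170))]))
print('grip z.078',atz(S((282,198)),.078),atz(D((252,179)),.078))
print('handle z.076',atz(S((319,206)),.076),atz(D((253,170)),.076))
print('block',tri([S((312,209)),D((214,203))])); print('tin',tri([S((351,221)),D((217,186))]))
print('scoop',atz(S((380,255)),0)); print('graver',atz(S((252,217)),0.015),atz(D((257,216)),0.015))
m=optics.camera_model('wrist'); print(m)
```

```text
grip (array([ 0.49631524, -0.16562946,  0.07540802]), [np.float64(0.005802405137203189), np.float64(0.005802405137203137)])
handle (array([ 0.49609813, -0.24925323,  0.07546769]), [np.float64(0.0037080645872053027), np.float64(0.0037080645872054037)])
grip z.078 [ 0.48176884 -0.17085447  0.078     ] [ 0.49992501 -0.17065715  0.078     ]
handle z.076 [ 0.50197569 -0.24860348  0.076     ] [ 0.49418572 -0.24043949  0.076     ]
block (array([ 0.60997492, -0.17539848, -0.00069788]), [np.float64(0.0014146735260782506), np.float64(0.0014146735260783055)])
tin (array([ 0.60619174, -0.27906272,  0.00477104]), [np.float64(0.0013414085519714671), np.float64(0.0013414085519714276)])
scoop [ 0.52415482 -0.37968083  0.        ]
graver [ 0.46514341 -0.10255104  0.015     ] [ 0.49045723 -0.07066365  0.015     ]
{'fx': 297.3186396354542, 'fy': 297.3186396354542, 'cx': 250.36517759670838, 'cy': 194.76234967669663, 'T_tool_cam': array([[ 9.99999232e-01, -6.81084018e-05, -1.23782836e-03,
         3.68738206e-04],
       [-4.35274309e-04, -9.54209046e-01, -2.99140279e-01,
        -8.07953336e-02],
       [-1.16077305e-03,  2.99140588e-01, -9.54208343e-01,
        -1.77438781e-01],
       [ 0.00000000e+00,  0.00000000e+00,  0.00000000e+00,
         1.00000000e+00]])}
```

>>> {"method": "apply_moves", "body": {
  "increments": [0.01,0.02,0.02,0,0,0.1,0.02,0.027,0.02,0,0,0.1,0.02,0.027,0.015,0,0,0.1,0.02,0.027,0.015,0,0,0.1,0.02,0.027,0.01,0,0,0.1,0.02,0.027,0.01,0,0,0.1,0.02,0.027,0,0,0,0.1,0.02,0.027,0,0,0,0.1,0.02,0.027,0,0,0,0.1,0.02,0.027,0,0,0,0.1,0.02,0.027,0,0,0,0.1,0.02,0.025,0,0,0,0.06,0,0,0,0,0,0,0,0,0,0,0,0],
  "hand": 0
}}

```text
t: 2.17
eef_pos: [0.5042, -0.2883, 0.3003]
ee_rot: [-3.137, 0.002, -3.089]
force: [0.8, -0.2, 0.3]
width: 0.0873
```

```bash
cat > look.py <<'E'
from h import *
import sys
st=arm.get_state(); im=optics.grab_frame('wrist'); save('wrist',sys.argv[1],cv2.resize(im,None,fx=1.5,fy=1.5))
print(st['t'],st['q'].round(3),st['eef_pos'].round(4),st['ee_rot'].round(4))
for n,z in [('lock_grip',.078),('tray_handle',.076),('tray',.01),('dock',0),('brass_bar',.015),('powder_tin',0),('bench_block',0),('trough_scoop',0),('graver',0)]:
    for d in finder.landmark_of('wrist',n)[:3]:
        print(n,np.round(d['point'],1),round(d['conf'],2),atz(ray('wrist',d['point'],st),z).round(4))
E
python3 look.py w1.png
```

```text
2.1667 [-0.18   0.155 -0.052  0.004 -1.361  0.232] [ 0.5042 -0.2883  0.3003] [-3.1373e+00  2.1000e-03 -3.0893e+00]
lock_grip [258.3 243.2] 0.66 [ 0.4866 -0.1692  0.078 ]
lock_grip [258.6 184. ] 0.53 [ 0.4919 -0.2607  0.078 ]
tray_handle [361.2 240.9] 0.84 [ 0.3239 -0.177   0.076 ]
tray_handle [258.4 190.2] 0.72 [ 0.4915 -0.2511  0.076 ]
tray_handle [258.3 182.4] 0.6 [ 0.4923 -0.2625  0.076 ]
tray [349.9 225.3] 0.88 [ 0.3219 -0.1761  0.01  ]
tray [258.2 178.9] 0.83 [ 0.4902 -0.251   0.01  ]
tray [168.7 291.6] 0.59 [ 0.6515 -0.0155  0.01  ]
dock [189.1 159.8] 0.44 [ 0.6058 -0.2753  0.    ]
brass_bar [261.8 174.8] 0.66 [ 0.4851 -0.2593  0.015 ]
powder_tin [188.2 158.3] 0.72 [ 0.6074 -0.2778  0.    ]
bench_block [187.  221.4] 0.86 [ 0.6104 -0.1652 -0.    ]
trough_scoop [244.4 103. ] 0.58 [ 0.5188 -0.3716  0.    ]
graver [259.4 263.1] 0.68 [ 0.4777 -0.0891  0.    ]
graver [183.8 220. ] 0.31 [ 0.6162 -0.1675  0.    ]
```

View pics/w1.png

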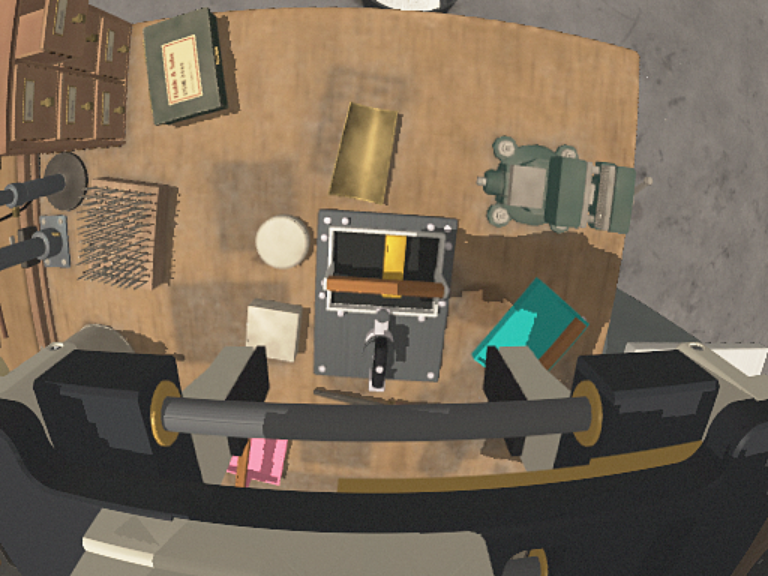

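The wrist view shows the dock plate with corners near (320,210), (457,218), (438,382) and (315,373). The handle bar runs (327,284)–(444,289), the black wing is at about (379,362), and block, tin and scoop stand clear of it. I work out the dock pose from these.

Run:
```python
from h import *
st=arm.get_state()
W=lambda p,z:atz(ray('wrist',np.array(p)/1.5,st),z)
c=np.array([W(p,.01)[:2] for p in [(320,210),(457,218),(438,382),(315,373)]]); print(c)
L=np.array([(75,-61),(-75,-61),(-75,135),(75,135)])/1e3
M=c.mean(0);l=L.mean(0);H=(L-l).T@(c-M);U,S,V=np.linalg.svd(H);Rm=V.T@U.T;t=M-Rm@l
print('yaw',np.arctan2(Rm[1,0],Rm[0,0]),'orig',t,'res',(c-(L@Rm.T+t)).round(4))
print('axis',Rm@[0,.082]+t)
a,b=W((327,284),.076),W((444,289),.076);print(a,b,(a+b)/2,np.linalg.norm(a-b),np.arctan2(*(a-b)[1::-1]))
im=optics.grab_frame('wrist'); cv2.imwrite('pics/w1c.png',cv2.resize(im[130:270,195:315],None,fx=5,fy=5,interpolation=cv2.INTER_CUBIC)[:600,:,::-1])
g=[ray('wrist',(258.3,243.2),st),ray('scene',(282,198)),ray('side',(252,179))];print(tri(g))
h=[ray('wrist',(258.4,190.2),st),ray('scene',(319,206)),ray('side',(253,170))];print(tri(h))
```

```text
[[ 0.56357178 -0.31308335]
 [ 0.41793955 -0.31213748]
 [ 0.42037765 -0.11649766]
 [ 0.56735499 -0.12147543]]
yaw -0.017594718901292408 orig [ 0.49166002 -0.25279275] res [[-0.002   0.002 ]
 [ 0.0023  0.0003]
 [ 0.0013 -0.    ]
 [-0.0017 -0.0023]]
axis [ 0.49310271 -0.17080545]
[ 0.54751332 -0.25147034  0.076     ] [ 0.43671611 -0.25203376  0.076     ] [ 0.49211472 -0.25175205  0.076     ] 0.11079864871628484 0.0050850975961570614
(array([ 0.4914112 , -0.16882224,  0.07592417]), [np.float64(0.005763347233585783), np.float64(0.00430182420867392), np.float64(0.008939001774642116)])
(array([ 0.4933479 , -0.2515194 ,  0.07566356]), [np.float64(0.003206885350367974), np.float64(0.004692495453337871), np.float64(0.004049892657888877)])
```

View pics/w1c.png

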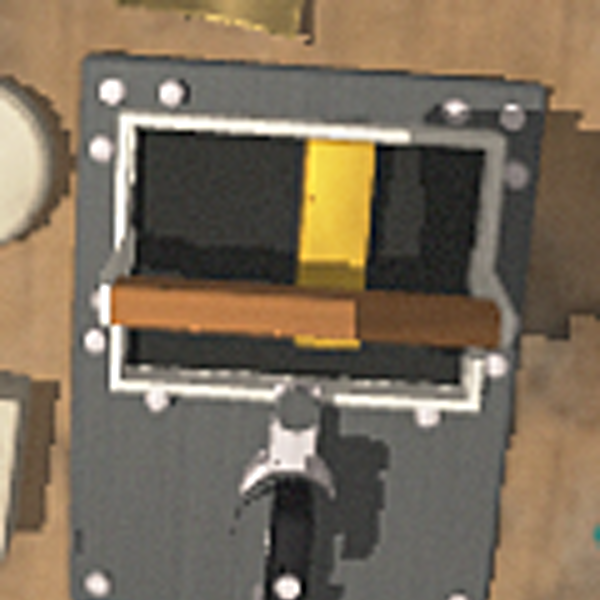

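>>> {"method": "apply_moves", "body": {
  "increments": [-0.003,0.03,0,0,0,-0.015,-0.003,0.03,-0.02,0,0,-0.015,-0.003,0.03,-0.035,0,0,-0.015,-0.003,0.028,-0.035,0,0,-0.012,0,0,-0.035,0,0,0,0,0,-0.025,0,0,0,0,0,0,0,0,0]
}}

```text
t: 3.3
eef_pos: [0.4905, -0.1725, 0.1507]
ee_rot: [-3.136, 0.011, 3.124]
force: [-1.0, -0.0, 0.3]
width: 0.0876
```

```bash
python3 look.py w2.png
```

```text
3.3 [ 0.045  0.141 -0.42   0.008 -0.999 -0.067] [ 0.4905 -0.1725  0.1507] [-3.1359  0.0113  3.1236]
lock_grip [246.5 202.6] 0.77 [ 0.495  -0.1677  0.078 ]
tray_handle [424.2 188.3] 0.97 [ 0.319  -0.1786  0.076 ]
tray_handle [245.1 106.3] 0.89 [ 0.4945 -0.2519  0.076 ]
tray [396.2 172.6] 0.89 [ 0.3191 -0.1791  0.01  ]
brass_bar [255.5  98.1] 0.58 [ 0.4853 -0.2603  0.015 ]
powder_tin [149.4  91. ] 0.9 [ 0.6047 -0.2753  0.    ]
bench_block [145.8 179.6] 0.61 [ 0.6171 -0.1716  0.    ]
trough_scoop [219.7   4.3] 0.75 [ 0.5226 -0.3705  0.    ]
graver [258.7 245.2] 0.71 [ 0.4836 -0.0858  0.    ]
```

View pics/w2.png

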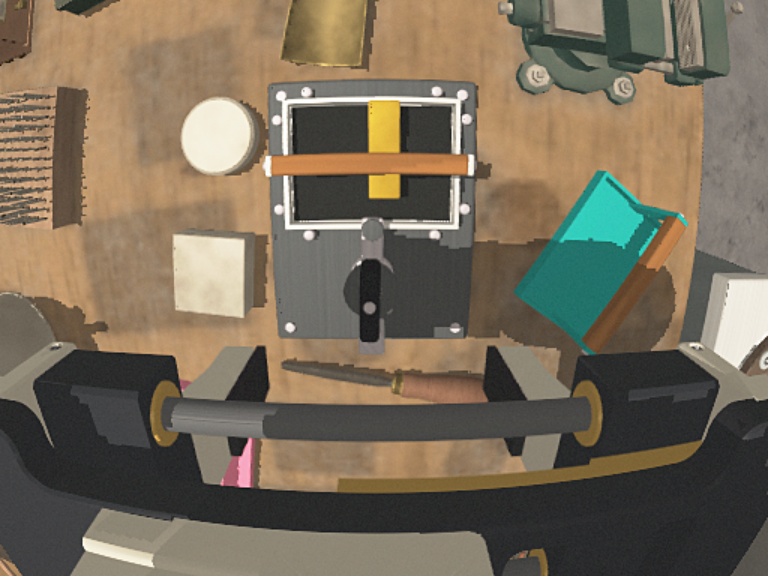

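The second wrist view confirms the layout: wing centred at about (370,300) and upright in the picture, handle centred at (370,164), with x about 0.494 for both. The jaws are clear, so I go down onto the wing.

>>> {"method": "apply_moves", "body": {
  "increments": [0.002,0.002,-0.03,0.003,0.006,0,0.002,0.001,-0.025,0.003,0.005,0,0,0,-0.015,0,0,0,0,0,-0.006,0,0,0,0,0,0,0,0,0]
}}

```text
t: 4.22
eef_pos: [0.5009, -0.1713, 0.0811]
ee_rot: [-3.14, 0.016, 3.123]
force: [0.5, 0.0, 0.4]
width: 0.0878
```

>>> {"method": "apply_moves", "body": {
  "increments": [-0.006,0.001,-0.004,0,0.01,0,0,0,-0.004,0,0,0,0,0,0,0,0,0]
}}

```text
t: 4.47
eef_pos: [0.4953, -0.1705, 0.0744]
ee_rot: [-3.14, 0.007, 3.123]
force: [-0.4, 0.6, 0.8]
width: 0.0877
```

Close on the wing.

>>> {"method": "apply_moves", "body": {
  "increments": [0,0,-0.002,0,0,0,0,0,0,0,0,0,0,0,0,0,0,0,0,0,0,0,0,0,0,0,0,0,0,0,0,0,0,0,0,0,0,0,0,0,0,0,0,0,0,0,0,0],
  "hand": 1,
  "force": 25
}}

```text
t: 5.13
eef_pos: [0.4972, -0.1705, 0.0751]
ee_rot: [-3.14, 0.012, 3.123]
force: [0.4, -0.6, -0.9]
width: 0.04
```

>>> {"method": "apply_moves", "body": {
  "increments": [-0.002,0,0,0,0.005,0,0,0,0,0,0,0,0,0,0,0,0,0,0,0,0,0,0,0,0,0,0,0,0,0,0,0,0,0,0,0]
}}

```text
t: 5.63
eef_pos: [0.4949, -0.1706, 0.075]
ee_rot: [-3.14, 0.007, 3.123]
force: [-0.3, 0.4, 0.4]
width: 0.0021
```

The fingers shut to 2 mm, so they missed the wing. I look before moving anything.

Run:
```python
from h import *
ims=[]
for c,k in [('scene',(282,198)),('side',(252,179))]:
    im=optics.grab_frame(c); x,y=k; cr=im[y-75:y+75,x-65:x+65]; ims.append(cv2.resize(cr,None,fx=2.9,fy=3.9 if 0 else 2.9,interpolation=cv2.INTER_CUBIC))
    for p in [arm.get_state()['eef_pos']]:
        m=optics.camera_model(c); q=np.array(m['world_to_cam'])@np.r_[p,1]; print(c,m['cx']+m['fx']*q[0]/-q[2],m['cy']-m['fy']*q[1]/-q[2])
w=optics.grab_frame('wrist'); 
save('','m1.png',np.hstack(ims)); print(arm.get_state())
save('','w3.png',cv2.resize(w,None,fx=1.5,fy=1.5))
```

```text
scene 285.31527562181896 197.02925831790557
side 253.76337402309997 179.93407158383397
{'t': 5.7833, 'q': array([ 0.04524621,  0.23464769, -0.50068023,  0.00328563, -0.82892303,
       -0.06556734]), 'qd': array([ 1.35657786e-03, -9.43719496e-04,  8.32893447e-04,  5.33764319e-04,
       -4.11064296e-05, -1.30364322e-03]), 'joint_efforts': array([-2.47414966e-03, -4.23313129e+01,  2.31822091e+01,  5.52250117e+00,
        5.28343557e-02,  4.06502249e-04]), 'eef_pos': array([ 0.4949348 , -0.17055208,  0.07505304]), 'ee_rot': array([-3.13958987,  0.00668827,  3.12349029]), 'force': array([-0.51373921,  0.27950105,  0.56345089]), 'moment': array([ 0.06591927,  0.06487082, -0.02973194]), 'width': 0.00016115469679273532}
```

View pics/m1.png

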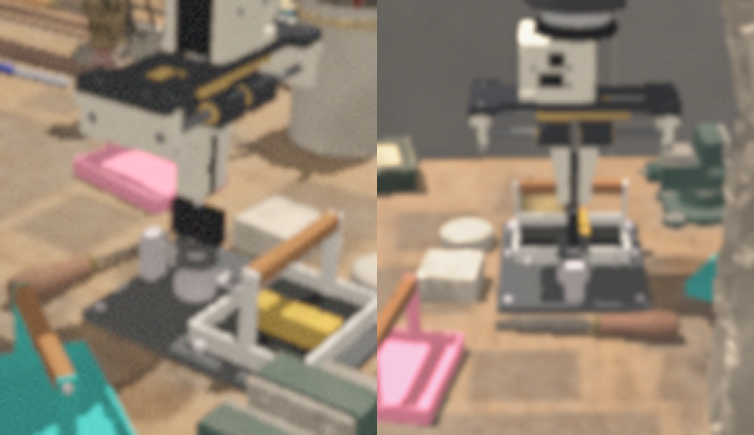

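View pics/w3.png

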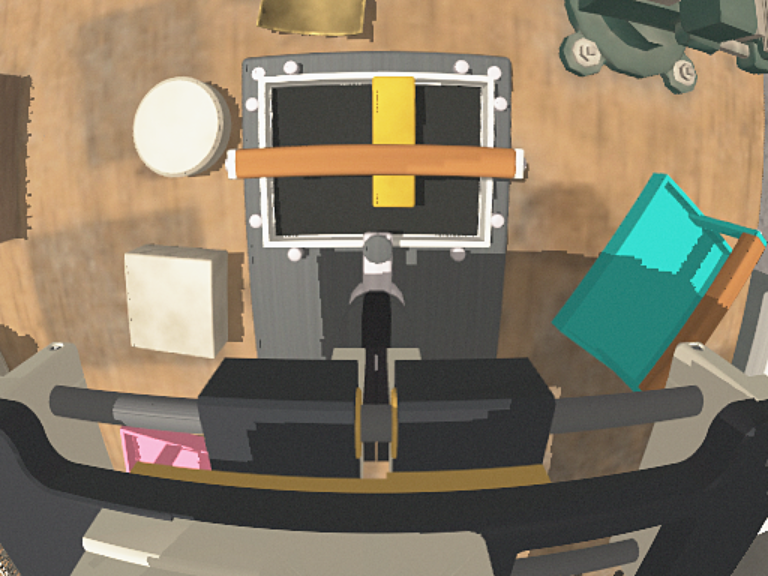

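Both pictures show the pads closed around the wing: about 32 px between the faces now against 217 px when open, so about 13 mm. The width reading of about 0 disagrees with this. I test it with a careful turn.

>>> {"method": "apply_moves", "body": {
  "increments": [0,0,0,0,0,-0.08,0,0,0,0,0,-0.08,0,0,0,0,0,-0.08,0,0,0,0,0,-0.08],
  "force": 40
}}

```text
t: 6.12
eef_pos: [0.495, -0.1706, 0.0751]
ee_rot: [-3.14, 0.007, 2.793]
force: [-0.4, 0.0, 0.7]
width: 0.0008
```

Run:
```python
from h import *
s=arm.get_state(); print(s['force'],s['moment'],s['ee_rot'],s['width'])
optics.grab_frame('wrist')
im=optics.grab_frame('wrist'); save('','w4.png',cv2.resize(im[130:330,130:390],None,fx=3,fy=3))
```

```text
[-0.40717749  0.02650391  0.65772767] [ 0.1094449   0.06165766 -0.0260405 ] [-3.13959279  0.00680728  2.79320372] 0.0007514002770696331
```

View pics/w4.png

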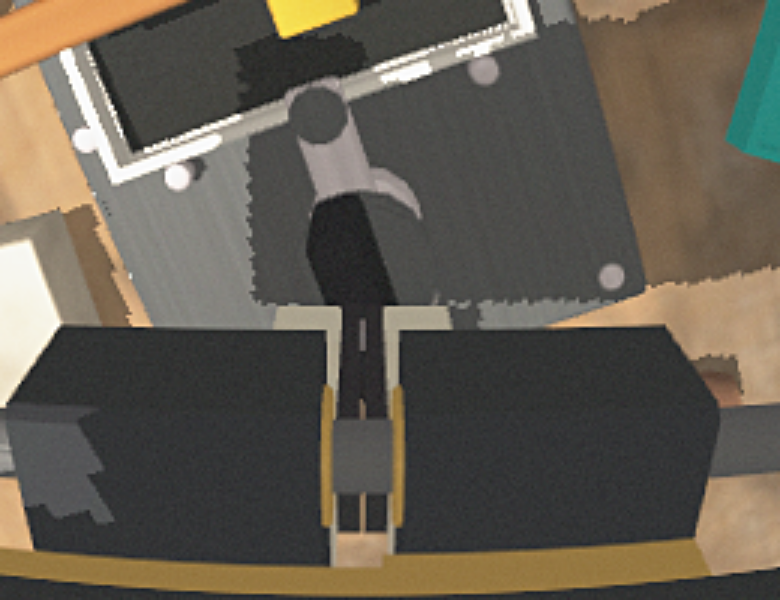

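The gripper turned but the wing did not: its tongue still points at the tray at (318,110). The pads are closed above or beside it. I check the fingertip distance and the picture geometry.

Run:
```python
from h import *
print(arm.tips_ahead)
s=arm.get_state(); m=optics.camera_model('wrist');T=np.linalg.inv(m['T_tool_cam'])
def proj(p):
    c=T@np.r_[p,1]; d=np.array([c[0],-c[1],-c[2]]); th=np.arctan2(np.hypot(d[0],d[1]),d[2]); k=th/np.hypot(d[0],d[1])*297.3
    return (np.array([m['cx']+k*d[0],m['cy']+k*d[1]])-130)*3
for z in (-.03,-.02,-.008,0,.011):print(z,[proj([x,y,z]).round() for x in(0,.044) for y in(-.0095,.0095)])
# lock and handle re-measured from two heights incl. wing top via two wrist pics
st1=dict(eef_pos=np.array([.5042,-.2883,.3003]),ee_rot=np.array([-3.1373,.0021,-3.0893]))
st2=dict(eef_pos=np.array([.4905,-.1725,.1507]),ee_rot=np.array([-3.1359,.0113,3.1236]))
for n,a,b in [('grip',(258.3,243.2),(246.5,202.6)),('handle',(258.4,190.2),(245.1,106.3)),('bar',(261.8,174.8),(255.5,98.1))]:
    print(n,tri([ray('wrist',a,st1),ray('wrist',b,st2)]))
print([d for d in finder.landmark_of('wrist','lock_grip')])
```

```text
0.011
-0.03 [array([361., 324.]), array([361., 412.]), array([596., 321.]), array([585., 408.])]
-0.02 [array([361., 301.]), array([361., 387.]), array([584., 299.]), array([575., 383.])]
-0.008 [array([361., 277.]), array([361., 359.]), array([571., 276.]), array([563., 356.])]
0 [array([361., 263.]), array([361., 342.]), array([563., 262.]), array([556., 340.])]
0.011 [array([361., 245.]), array([361., 321.]), array([553., 244.]), array([546., 319.])]
grip (array([ 0.49067096, -0.17574659,  0.09567293]), [np.float64(0.004008330661411282), np.float64(0.004008330661411212)])
handle (array([ 0.4927229 , -0.25223133,  0.08113513]), [np.float64(0.0013987660914949163), np.float64(0.0013987660914949382)])
bar (array([ 0.48496286, -0.26021244,  0.0191143 ]), [np.float64(6.653793603634266e-05), np.float64(6.653793603630693e-05)])
[{'point': [251.4, 235.9], 'conf': 0.56}]
```

Run:
```python
from h import *
g=lambda a:(255*(a/255.)**0.4).astype(np.uint8)
def crop(c,x,y,r): return cv2.resize(g(optics.grab_frame(c)[y-r:y+r,x-r:x+r]),(395,395),interpolation=cv2.INTER_CUBIC)
save('','g.png',np.hstack([crop('wrist',250,225,36),crop('scene',284,195,30)]))
s=arm.get_state();print(s['t'],s['eef_pos'],s['ee_rot'])
```

```text
6.3667 [ 0.49500727 -0.17056585  0.07505852] [-3.13962938  0.00681887  2.7999951 ]
```

View pics/g.png

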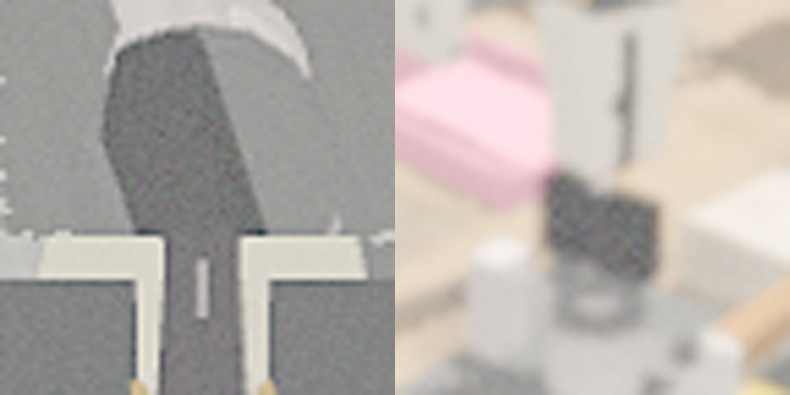

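In the brightened view the bone-coloured fingertips end at the top of the black wing (right half, about (600,190)), and in the wrist view at row 231. The real tips are therefore about 20–30 mm higher than "11 mm ahead of the TCP" gives. I trust what I saw: reopen, turn back, and go down in guarded steps.

>>> {"method": "apply_moves", "body": {
  "increments": [0,0,0,0,0,0,0,0,0,0,0,0,0,0,0,0,0,0.08,0,0,0,0,0,0.08,0,0,0,0,0,0.08,0,0,0,0,0,0.08,0,0,0,0,0,0,0,0,0,0,0,0],
  "hand": 0.4,
  "force": 25
}}

```text
t: 7.03
eef_pos: [0.495, -0.1706, 0.0751]
ee_rot: [-3.14, 0.007, 3.141]
force: [-0.3, -0.3, 0.3]
width: 0.0478
```

>>> {"method": "apply_moves", "body": {
  "increments": [0,0,-0.006,0,0,0,0,0,-0.005,0,0,0,0,0,-0.004,0,0,0,0,0,0,0,0,0]
}}

```text
t: 7.37
eef_pos: [0.495, -0.1706, 0.0586]
ee_rot: [-3.14, 0.007, 3.135]
force: [0.1, -0.7, -0.1]
width: 0.0525
```

>>> {"method": "apply_moves", "body": {
  "increments": [0,0,-0.005,0,0,0,0,0,-0.003,0,0,0,0,0,0,0,0,0,0,0,0,0,0,0,0,0,0,0,0,0,0,0,0,0,0,0,0,0,0,0,0,0,0,0,0,0,0,0],
  "hand": 1,
  "force": 10
}}

```text
t: 8.03
eef_pos: [0.4953, -0.1705, 0.0489]
ee_rot: [-3.14, 0.007, 3.134]
force: [1.0, 0.7, -3.1]
width: 0.0121
```

The width reads 12.1 mm, so the wing is gripped. I turn it now.

>>> {"method": "apply_moves", "body": {
  "increments": [0,0,0,0,0,0,0,0,0,0,0,-0.05,0,0,0,0,0,-0.08,0,0,0,0,0,-0.08,0,0,0,0,0,-0.08,0,0,0,0,0,0],
  "force": 40
}}

```text
t: 8.53
eef_pos: [0.4948, -0.1705, 0.0489]
ee_rot: [-3.14, 0.006, 2.831]
force: [1.4, 0.2, -1.5]
width: 0.0116
```

>>> {"method": "apply_moves", "body": {
  "increments": [0,0,0,0,0,-0.08,0,0,0,0,0,-0.08,0,0,0,0,0,-0.08,0,0,0,0,0,-0.08,0,0,0,0,0,-0.08,0,0,0,0,0,-0.08,0,0,0,0,0,-0.08,0,0,0,0,0,-0.08,0,0,0,0,0,-0.08,0,0,0,0,0,-0.08]
}}

```text
t: 9.37
eef_pos: [0.4939, -0.1697, 0.0489]
ee_rot: [-3.14, 0.004, 2.026]
force: [0.9, 1.4, -2.1]
width: 0.0117
```

>>> {"method": "apply_moves", "body": {
  "increments": [0,0,0,0,0,-0.06,0,0,0,0,0,-0.06,0,0,0,0,0,-0.05,0,0,0,0,0,-0.03,0,0,0,0,0,0,0,0,0,0,0,0]
}}

```text
t: 9.87
eef_pos: [0.4938, -0.1694, 0.0489]
ee_rot: [-3.14, 0.004, 1.829]
force: [-0.1, -0.5, -2.0]
width: 0.0117
```

Run:
```python
from h import *
s=arm.get_state(); print(s['t'],s['moment'],s['force'],s['eef_pos'],s['ee_rot'],s['q'].round(3))
g=lambda a:(255*(a/255.)**0.6).astype(np.uint8)
def crop(c,x,y,r): return cv2.resize(g(optics.grab_frame(c)[y-r:y+r,x-r:x+r]),(395,395),interpolation=cv2.INTER_CUBIC)
save('','t.png',np.hstack([crop('wrist',250,195,70),crop('scene',290,200,50)]))
```

```text
9.8667 [-0.05716425 -0.28455131 -0.00165751] [-0.10272566 -0.46002687 -1.99140622] [ 0.49376179 -0.16941493  0.04891349] [-3.13993666  0.00398263  1.82887312] [ 0.049  0.271 -0.528  0.006 -0.773 -1.366]
```

View pics/t.png

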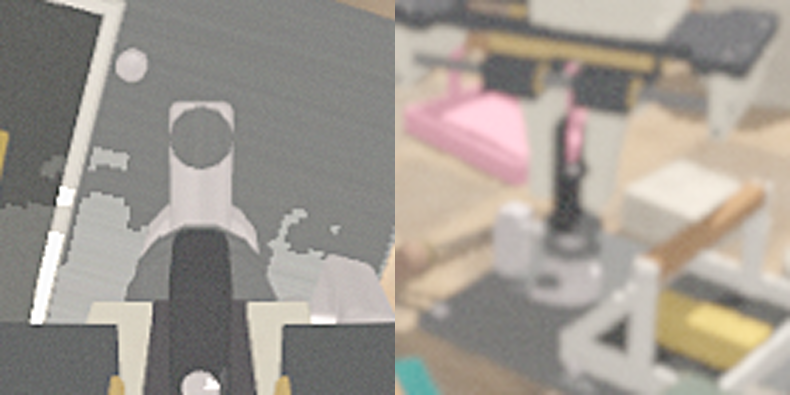

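The wing and tongue are turned: the wrist view has the tongue pointing away from the tray edge, clear of it. The yaw change is 1.305 rad. I nudge it to the stop, then release and rise.

>>> {"method": "apply_moves", "body": {
  "increments": [0,0,0,0,0,-0.02,0,0,0,0,0,-0.02]
}}

```text
t: 10.13
eef_pos: [0.4937, -0.1694, 0.0489]
ee_rot: [-3.14, 0.004, 1.79]
force: [0.1, 0.4, -2.0]
width: 0.012
```

>>> {"method": "apply_moves", "body": {
  "increments": [0,0,0,0,0,0,0,0,0,0,0,0,0,0,0,0,0,0,0,0,0.015,0,0,0,0,0,0.03,0,0,0,0,0,0.03,0,0,0,0,0,0.025,0,0,0,0,-0.03,0,0,0,-0.08,0,-0.03,0,0,0,-0.08,-0.003,-0.023,0,0,0,-0.08,0,0,0,0,0,0],
  "hand": 0.45
}}

```text
t: 11.05
eef_pos: [0.49, -0.2546, 0.1562]
ee_rot: [-3.141, 0.004, 1.542]
force: [0.5, 0.3, 0.0]
width: 0.0481
```

```bash
python3 look.py w5.png | egrep '^[0-9]|lock|handle|tray|brass'
python3 - <<'E'
from h import *
a=cv2.imread('pics/w5.png')
cv2.imwrite('pics/w5b.png',a)
E
```

```text
11.05 [-0.121  0.196 -0.336  0.005 -1.039 -1.481] [ 0.49   -0.2546  0.1562] [-3.1414  0.0042  1.5424]
lock_grip [342.6 196.7] 0.76 [ 0.4933 -0.1681  0.078 ]
tray_handle [333.3   5.9] 0.92 [ 0.3179 -0.1763  0.076 ]
tray_handle [255.  199.1] 0.87 [ 0.4939 -0.2499  0.076 ]
tray_handle [435.  306.5] 0.63 [ 0.6474 -0.0196  0.076 ]
tray [316.   23.2] 0.81 [ 0.3171 -0.1781  0.01  ]
tray [254.9 182.6] 0.57 [ 0.4961 -0.2493  0.01  ]
tray [416.  277.7] 0.45 [ 0.6436 -0.0167  0.01  ]
brass_bar [248.  171.4] 0.73 [ 0.4818 -0.2566  0.015 ]
```

View pics/w5.png

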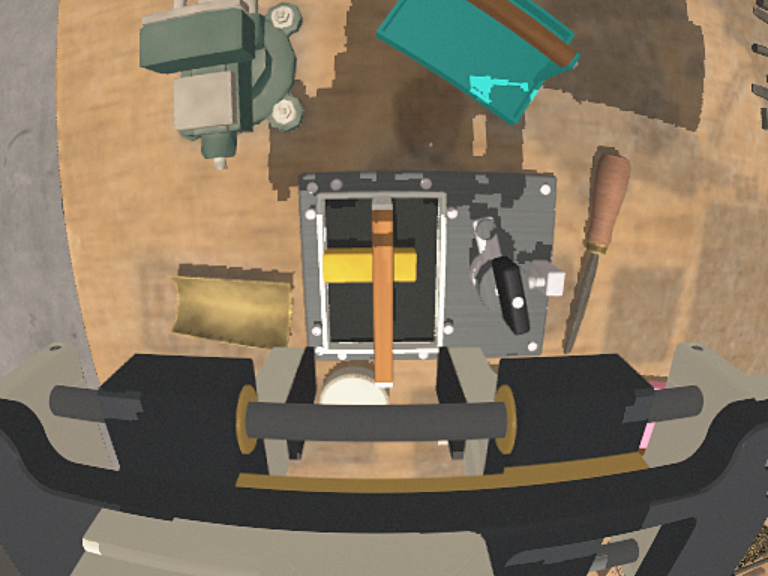

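The lock stays open: wing and tongue lie at (500,280), clear of the tray. The handle at column 383 is between the jaws, with y about -0.251. I go down to the handle at the same tool height that worked on the wing.

>>> {"method": "apply_moves", "body": {
  "increments": [0,0.002,-0.03,0,0,0.01,0,0.001,-0.03,0,0,0,0,0,-0.02,0,0,0,0,0,-0.012,0,0,0,0,0,0,0,0,0]
}}

```text
t: 11.97
eef_pos: [0.4925, -0.2469, 0.0628]
ee_rot: [3.136, 0.005, 1.565]
force: [0.1, 0.5, 0.3]
width: 0.0484
```

>>> {"method": "apply_moves", "body": {
  "increments": [-0.001,-0.003,-0.007,0,0,0,0,-0.001,-0.005,0,0,0,0,0,0,0,0,0]
}}

```text
t: 12.22
eef_pos: [0.4923, -0.2509, 0.0508]
ee_rot: [3.136, 0.006, 1.567]
force: [-1.0, -0.4, 0.4]
width: 0.0484
```

>>> {"method": "apply_moves", "body": {
  "increments": [0,0,0,0,0,0,0,0,0,0,0,0,0,0,0,0,0,0,0,0,0,0,0,0,0,0,0,0,0,0,0,0,0,0,0,0,0,0,0,0,0,0,0,0,0,0,0,0,0,0,0,0,0,0],
  "hand": 1,
  "force": 10
}}

```text
t: 12.97
eef_pos: [0.4942, -0.2515, 0.0539]
ee_rot: [3.131, 0.006, 1.566]
force: [0.7, -0.5, 0.4]
width: 0.0117
```

The handle is held (11.7 mm), but the tool crept up 3 mm during closing. I open slightly, go 8 mm deeper and 3 mm back toward the load's centre, then regrip.

>>> {"method": "apply_moves", "body": {
  "increments": [0,0,0,0,0,0,0,0,0,0,0,0,-0.002,0.001,-0.004,0,0,0,-0.002,0,-0.004,0,0,0,0,0,0,0,0,0],
  "hand": 0.7
}}

```text
t: 13.38
eef_pos: [0.4901, -0.2504, 0.0455]
ee_rot: [3.13, 0.007, 1.567]
force: [0.2, 0.3, -1.0]
width: 0.0261
```

>>> {"method": "apply_moves", "body": {
  "increments": [0,0,0,0,0,0,0,0,0,0,0,0,0,0,0,0,0,0,0,0,0,0,0,0,0,0,0,0,0,0,0,0,0,0,0,0],
  "hand": 1,
  "force": 15
}}

```text
t: 13.88
eef_pos: [0.4897, -0.2505, 0.045]
ee_rot: [3.131, 0.007, 1.566]
force: [-0.3, -0.1, -1.4]
width: 0.012
```

>>> {"method": "apply_moves", "body": {
  "increments": [0,0,0,0,0,0,0,0,0,0,0,0,0,0,0,0,0,0,0,0,0.004,0,0,0,0,0,0.006,0,0,0,0,0,0.006,0,0,0,0,0,0.006,0,0,0,0,0,0,0,0,0],
  "force": 45
}}

```text
t: 14.55
eef_pos: [0.4876, -0.2498, 0.0675]
ee_rot: [3.135, 0.005, 1.566]
force: [-0.1, -0.2, -3.3]
width: 0.0119
```

>>> {"method": "apply_moves", "body": {
  "increments": [0,0,0.008,0,0,0,0,0,0.01,0,0,0,0,0,0.01,0,0,0,0,0,0.01,0,0,0,0,0,0.01,0,0,0,0,0,0.01,0,0,0,0,0,0.01,0,0,0,0,0,0.01,0,0,0,0,0,0.01,0,0,0,0,0,0.01,0,0,0,0,0,0.008,0,0,0,0,0,0.006,0,0,0,0,0,0.003,0,0,0,0,0,0,0,0,0,0,0,0,0,0,0,0,0,0,0,0,0]
}}

```text
t: 15.88
eef_pos: [0.4865, -0.2494, 0.1995]
ee_rot: [3.129, 0.005, 1.565]
force: [0.5, 0.3, -4.2]
width: 0.0117
```

Run:
```python
from h import *
s=arm.get_state(); print(s['t'],s['eef_pos'],s['ee_rot'],s['force'],s['moment'],s['qd'].round(4),s['width'])
sc=optics.grab_frame('scene'); print([ (n,finder.landmark_of('scene',n)[:2]) for n in ('tray_handle','brass_bar')])
sd=optics.grab_frame('side'); print([ (n,finder.landmark_of('side',n)[:2]) for n in ('tray_handle','brass_bar')])
w=optics.grab_frame('wrist')
f=lambda a,x,y:cv2.resize(a[y-65:y+65,x-65:x+65],(400,400),interpolation=cv2.INTER_CUBIC)
save('','l.png',np.hstack([f(sc,305,185),f(sd,255,155)]))
```

```text
15.8833 [ 0.48651732 -0.2494298   0.19947786] [3.12899294 0.00512623 1.56503936] [ 0.5482762   0.29977733 -4.17088714] [0.05268233 0.0320658  0.00829756] [-0.0011  0.0039 -0.0089 -0.0022  0.0007  0.    ] 0.011710490698984801
[('tray_handle', [{'point': [233.5, 237.3], 'conf': 0.77}, {'point': [323.7, 132.0], 'conf': 0.64}]), ('brass_bar', [{'point': [323.8, 169.6], 'conf': 0.73}, {'point': [286.2, 193.2], 'conf': 0.69}])]
[('tray_handle', [{'point': [257.2, 120.7], 'conf': 0.86}, {'point': [318.2, 181.6], 'conf': 0.86}]), ('brass_bar', [{'point': [260.2, 139.8], 'conf': 0.64}])]
```

View pics/l.png

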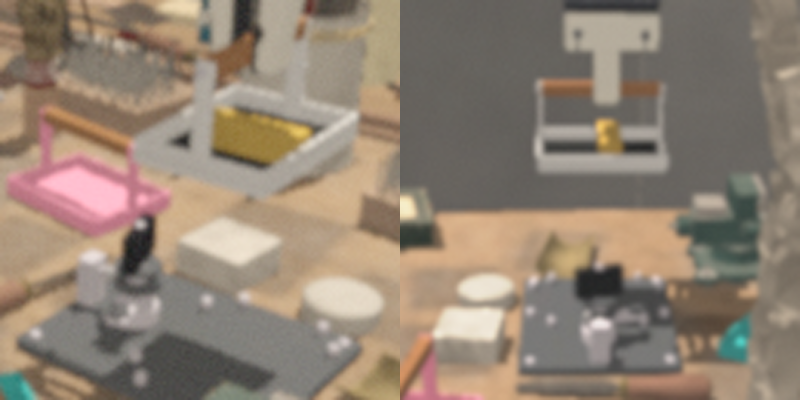

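The tray hangs level with the brass bar flat in it, over the dock, and the lock stands open. The underside is at about 0.164 m, so I lower gently to about 0.15 and settle.

>>> {"method": "apply_moves", "body": {
  "increments": [0.001,0,-0.004,0,0,0,0.001,0,-0.004,0,0,0,0.001,0,-0.004,0,0,0,0,0,-0.002,0,0,0,0,0,0,0,0,0,0,0,0,0,0,0]
}}

```text
t: 16.73
eef_pos: [0.4896, -0.2494, 0.1829]
ee_rot: [3.131, 0.005, 1.565]
force: [-0.2, 1.1, -4.9]
width: 0.0115
```

Run:
```python
from h import *
s=arm.get_state(); a=optics.grab_frame('scene'); h=finder.landmark_of('scene','tray_handle'); optics.grab_frame('side'); k=finder.landmark_of('side','tray_handle')
s=arm.get_state(); print(s['t'],s['eef_pos'],s['ee_rot'],s['force'],np.abs(s['qd']).max(),s['width'])
for p in h:
  for q in k:
    x,r=tri([ray('scene',p['point']),ray('side',q['point'])]); print(x.round(4),np.round(r,4))
arm.job_done()
```

```text
16.9333 [ 0.48980549 -0.24942732  0.18343729] [3.12982173 0.0050512  1.56507395] [ 0.17548972  0.42974734 -5.14934285] 0.0029702994282555673 0.011716289532649438
[ 0.4946 -0.2505  0.2171] [0.0013 0.0013]
[ 0.3711 -0.2253  0.152 ] [0.1229 0.1229]
[ 0.6926 -0.1054  0.0798] [0.0681 0.0681]
[ 0.4711 -0.1686  0.1999] [0.0456 0.0456]
[ 0.3684 -0.1467  0.1339] [0.0726 0.0726]
[ 0.6484 -0.0098  0.0647] [0.0013 0.0013]
[ 0.4031 -0.1971  0.1456] [0.1234 0.1234]
[ 0.3108 -0.1684  0.0647] [0.0027 0.0027]
[ 0.5743 -0.0282 -0.0251] [0.1079 0.1079]
[ 0.452  -0.4179  0.121 ] [0.0576 0.0576]
[ 0.3216 -0.3751  0.0453] [0.0912 0.0912]
[ 0.6946 -0.3189 -0.1108] [0.0013 0.0013]
the job is handed in; nothing more can be done
```

I turned the wing grip about 1.34 rad clockwise to its stop and released it. I then lifted the tray straight up by its handle and handed the job in at 16.9 s with the tray still held over its dock.

**Last checks**
- The handle measured at (0.495, -0.251, 0.217) m from two cameras, 1.3 mm residual. That puts the tray's underside about 0.15 m over the bench, a few mm from straight above the dock.
- The finger opening reads 11.7 mm on the 12 mm handle bar. The load reads 5.1 N, against about 4.7 N expected for tray and bar. The arm is still.
- In the last pictures, taken before the final 14 mm of lowering, the tray was level with the brass bar flat in it, and the lock was still open. The block and tin stood as before; I did not measure how far any of the surrounding things had moved.

**What disagreed**
- The real fingertips looked about 20–30 mm higher than the stated 11 mm ahead of the TCP. My first grip on the wing therefore closed just above it and turned nothing.
- I corrected this from the pictures and used lower tool heights for both grips.
- The first handle grip crept up about 3 mm while closing, so I opened slightly and regripped deeper before lifting.

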